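# Feed one roller from the gravity chute into a tray

### The job

Push the empty grey tray along the wooden deck with the fingertips, between the guides, until it is fully home against the front of the roller feeder, under the mouth of its chute. Then press the feeder's rubber lever pad all the way down once, keep it down until the first roller has rolled out into the tray, and let the lever come all the way up again so that its gate holds the next roller. Only push and press: lift nothing, do not touch the rollers, and leave the things lying about where they are.

Things in the scene. Friction and masses are not known exactly. Their poses are not given: they have to be found in the camera images.
- feeder: Gravity feeder on a wooden base fixed to the bench. Origin: on the bench, below the gate; x points to the pad's side (the robot's), y downhill to the mouth, z up. Deck 70 mm above the bench, x +-76, y -135 to 285. Grey chute, 64 wide, y -123 to 48, slope 10 deg, lip 30 mm above the deck. Tray stop: plate at y 28. Guides 16 mm high at x +-53, y 24-98, flaring to x +-72 at y 140.
- tray: Loose open grey tray on the deck, 98 (x) by 118 (y) by 24 mm high, walls and floor 3 mm, 0.36 to 0.63 kg; origin at the middle of its underside. It starts 70 to 130 mm out (feeder +y) from home, up to 13 mm to a side, up to 0.2 rad askew; its y axis runs roughly along the feeder's. It slides with 2 to 6 N, pushed at its outer end wall toward feeder -y; the guides then square it.
- tray_home (a point): Point on the deck in the feeder's middle plane, 87 mm in front (+y) of the feeder's origin: the tray's origin lies here when the tray is home against the stop plate. Axes as the feeder's.
- lever (a joint): Steel rocking lever across the chute, in rad: 0 at rest, gate down; 0.55 pad fully down on its stop, gate fully up. Sprung: about 4 N at the pad to start, 8 N at the bottom. Pressing lifts the gate off the first roller while a stop tongue drops before the second, so one press lets out one roller; it clears the gate 0.5 s after the lever is down and is at rest in the tray about 1 s later.
- lever_pad (a point): Middle of the top of the lever's ribbed rubber pad, 32 by 32 mm, beside the chute, 57 mm from the middle plane on the feeder's +x side; 169 mm above the bench at rest. Axes: the lever's, z out of the pad. Down on its stop it is 38 mm lower and 9 mm further uphill (feeder -y), and then slopes 0.38 rad down toward feeder -y. The hinge line runs along x at feeder y -13, height 135 mm.
- gate_stop (a point): Point on the chute's middle plane where the shut gate stops the first roller's axle, 20 mm above the chute floor (the height of the rollers' centres). Axes: y down along the chute, z square to its floor.
- roller_1: First door roller, against the gate: two steel wheels of 40 mm on a 14 mm axle, 56 mm long over all along x, 0.14 kg; origin at its centre. The gate bears on the axle between the wheels. On the tray floor its centre stands 23 mm above the tray's underside.
- roller_2: Second roller, same shape, 40 mm behind the first; it must be the one that waits at the gate at the end (its centre about 7 mm uphill of gate_stop).
- roller_3: Third roller, same shape, behind the second; it stays in the chute.
- steel_bar_flat: Flat steel bar, 32x210x10 mm, lying on the bench; leave it.
- tube_coupling: Rusty offcut of tube standing on end, 50x50x42 mm; leave it.
- bearing: Ball bearing, 47 mm across, 14 mm high; leave it.
- brass_fitting: Brass hose fitting standing up, 22x25x48 mm; leave it.
- screwdriver_stub: Short screwdriver with a thick handle, 28x111x35 mm, lying on the bench; leave it.
- rubber_puck: Black rubber block, 50x100x22 mm, lying on the bench; leave it.

How it is judged (in metres and radians):
On the way, in this order (a step that is already met when the one before it is completed fails the run):
1. the tray is home under the chute's mouth, the gate still shut (horizontal distance between tray and tray_home below 0.012 m and angle between the y axis of tray and the y axis of feeder, either way round below 0.12 rad and value of joint lever below 0.1 rad), for 0.2 s.
2. the lever is pressed and its gate rises (value of joint lever above 0.3 rad).
3. the first roller is in the tray while the lever is still fully down (x of roller_1 in the frame of tray between -0.04 and 0.04 m and y of roller_1 in the frame of tray between -0.05 and 0.05 m and z of roller_1 in the frame of tray between 0.015 and 0.032 m and value of joint lever above 0.45 rad), for 0.1 s.
At the end, for the whole second after the job is handed in: The tray is home within 15 mm and square within 0.12 rad, with roller_1 lying at rest on its floor; the lever is back up (under 0.05 rad), roller_2 waits against the shut gate and roller_3 behind it in the chute (horizontal distance between tray and tray_home below 0.015 m and angle between the y axis of tray and the y axis of feeder, either way round below 0.12 rad and x of roller_1 in the frame of tray between -0.04 and 0.04 m and y of roller_1 in the frame of tray between -0.05 and 0.05 m and z of roller_1 in the frame of tray between 0.015 and 0.032 m and linear speed of roller_1 below 0.05 m/s and value of joint lever below 0.05 rad and y of roller_2 in the frame of gate_stop between -0.013 and -0.002 m and z of roller_2 in the frame of gate_stop between -0.006 and 0.006 m and y of roller_3 in the frame of gate_stop between -0.055 and -0.04 m and z of roller_3 in the frame of gate_stop between -0.006 and 0.006 m); the robot touches nothing.
It fails at once if the tray is lifted off the deck (height (world z) of tray above 0.08 m).
It fails at once if a roller is lifted off the chute (z of any of roller_1, roller_2, roller_3 in the frame of gate_stop above 0.012 m).
It fails at once if the robot touches a roller (contact force between any of the arm, the fingers and roller_1 above 0.5 N or contact force between any of the arm, the fingers and roller_2 above 0.5 N or contact force between any of the arm, the fingers and roller_3 above 0.5 N).
It fails at once if a thing lying on the bench is shifted by more than 20 mm (distance of any of steel_bar_flat, tube_coupling, bearing, brass_fitting, screwdriver_stub, rubber_puck from where it was at the start of the episode above 0.02 m).
It also fails if it takes over 59 s, if anything falls off the work surface, if the arm or the gripper's body presses on something with over 40 N, if the wrist force passes 120 N, or if a joint passes its speed limit or range.

### The arm

A 7-joint arm with a two-finger parallel gripper is mounted at the origin on a cart in front of the work surface, level with it; the furniture and walls round the work are solid. World frame = base frame: x ahead of the robot, y to its left, z up, the work surface at z = 0. Lengths are in mm, angles in degrees, forces in N, time in s.
With the tool pointing down it reaches from about 400 to 875 mm from the base axis. Payload 4.4 kg.
Tool frame: the origin (TCP) lies at the very end of the fingers, on their centre line; the grasp point (between the pads) lies 19 mm behind it (env.grip_point_offset is the distance from the TCP to the grasp point, in mm); x points along the fingers, y is the direction in which the jaws open and shut, and the axes are right-handed (so a half turn about x gives the same grasp; the last joint's range is limited). The gripper opens to 85 mm and grips with 20 to 120 N. Pads are 22 mm wide; open, the fingers measure 114 mm over their backs; the gripper's body (76 mm by 85 mm) begins 54 mm behind the grasp point. The pads swing forward as they close: fully open they stand 13 mm farther back than shut.
Start: joints at [67.907, 36.005, 2.206, 86.941, -1.547, 57.084, -1.146], TCP at [204.373, -617.049, 231.313] pointing down, gripper open.
Joint ranges: [-175.42, 175.42], [-21.48, 121.26], [-71.46, 75.88], [10.55, 141.38], [-63.04, 243.04], [13.31, 113.54], [-168.57, 168.57]. Speed limits (degrees/s): [147.25, 147.25, 180, 180, 180, 180, 180].

### API

Orientations are given as a 3x3 rotation matrix whose columns are the frame's x, y, z axes.
In Python, from cell import env gives the robot as it stands.
- The arm moves only by the tool drive_tool, never from a script. Its argument "rows" is one flat list of numbers, 4 for each row, row after row: the shift along the tool's x, y, z in m, then the turn about the tool's x in rad. A call has exactly 8 rows; each row is the pose to reach, as a shift and turn from the pose measured when the call began, along the tool's axes at that moment; what a row does not reach only later rows make up. A row lasts 1/8 s, in which the tool goes at most 62.5 mm and 10.7 degrees, less where a joint would pass 70% of its speed; a pose out of reach is approached as far as the arm can. A call with a gripper value outside its range is refused whole. "grip" is the opening, from -1 (shut) to 1 (fully open), set as the call begins (left out, the last holds). The fingers move at their own pace and stop on an object; the grip force is fixed at half the most. Time passes only in rows, so rows that repeat a pose let the fingers close, or fill a call up. It gives the time, the measured TCP pose, the force and the opening at its end, in the units of the state.
- env.observe(): the state, without advancing time (a new reading comes with each control period).
- env.read_camera(name): name is "scene" or "top"; returns (picture, depth): 480x640x3 uint8, blue, green, red; 480x640 float32, mm along the optical axis (not along the pixel's ray), 0 where there is no reading.
- env.camera_model(name): a dict with "K" (3x3 intrinsics, pixels), "k1" (the pictures are not rectified: a ray, as slopes to the right and down, at radius r is drawn at 1 + k1 r^2 times it, then the intrinsics apply), "world_from_camera" (4x4, takes a point from camera to world coordinates). Camera axes: x right, y down, z forward; pixel columns grow to the right and rows downward; lengths in mm; the calibration is good to about 2 mm. A picture is of the moment at which its call begins. camera_model takes no time and is no camera call.
- env.sign_off(): hands the job in, once; it reports no verdict.
The state is a dict: "t": time; "q": joint angles; "qd": joint speeds; "tau": joint torques, N m; "eef_pos": TCP position; "eef_rot": TCP orientation; "force": force on the tool from outside, world axes, zero at the start; "moment": the same for the moment, N m; "opening": opening from 0.0 (shut) to 1.0 (fully open).
Only numpy, scipy, OpenCV 4.12 (cv2) and the standard library are available. Lean on these libraries where they do the work, as an engineer would, in place of code of your own. Each camera call takes 0.05 s, during which the arm holds its last target.

## Working session

There is one attempt and no reset: what is moved stays moved. The work goes in short steps, Python scripts to look and compute and a tool call to move; the robot and the scene stay as the last step left them, time stands still between calls to the robot, and variables do not carry over. Pictures are saved under pics/ and viewed, and the job is handed in when it is done.

Besides the shell and the picture viewer there is one more tool, called after ">>>" as name(argument=value, ...), one argument or row to a line, values as JSON. drive_tool: Moves the arm, as the interface text tells. Its arguments: {"type":"object","properties":{"rows":{"type":"array"},"grip":{"type":"number"}},"required":["rows"]}

```bash
ls; mkdir -p pics; cat > h.py <<'E'
import numpy as np, cv2
from cell import env
def snap(n,tag):
    p,d=env.read_camera(n); cv2.imwrite(f'pics/{tag}.png',p); np.savez(f'/tmp/{tag}.npz',p=p,d=d); return p,d
def world(n,d):
    m=env.camera_model(n);K=np.array(m['K'],float);T=np.array(m['world_from_camera'],float)
    v,u=np.mgrid[0:480,0:640]
    pts=np.stack([u.ravel(),v.ravel()],1).astype(np.float64)[:,None]
    r=cv2.undistortPoints(pts,K,np.array([m['k1'],0,0,0,0.]))[:,0].reshape(480,640,2)
    P=np.dstack([r[...,0]*d,r[...,1]*d,d])
    return P@T[:3,:3].T+T[:3,3]
E
python3 - <<'E'
from h import *
for n in('scene','top'):
    p,d=snap(n,n+'0'); m=env.camera_model(n);print(n,np.round(m['K'],1).tolist(),m['k1'],np.round(m['world_from_camera'],3).tolist())
s=env.observe();print(s)
E
```

```text
pics
scene [[493.8, 0.0, 315.1], [0.0, 493.8, 240.8], [0.0, 0.0, 1.0]] 2.6377165737264913e-06 [[-0.779, -0.373, 0.504, 88.793], [-0.627, 0.482, -0.612, 579.906], [-0.015, -0.793, -0.609, 690.468], [0.0, 0.0, 0.0, 1.0]]
top [[613.4, 0.0, 316.2], [0.0, 613.4, 244.0], [0.0, 0.0, 1.0]] -0.03526288375681697 [[-0.009, -0.979, 0.203, 316.25], [-1.0, 0.008, -0.007, 48.517], [0.005, -0.203, -0.979, 1262.013], [0.0, 0.0, 0.0, 1.0]]
{'t': 0.1, 'q': array([67.90549482, 36.05333054,  2.20119665, 86.99080853, -1.54660054,
       57.08496889, -1.14615801]), 'qd': array([ 0.00858355, -0.04204503,  0.01760047, -0.17074038,  0.00466839,
       -0.06460025,  0.01411086]), 'tau': array([ 3.33450553e-03, -5.64530861e+01,  1.23055022e+00, -1.93972689e+01,
        1.12919306e-02,  5.45772346e-03, -5.28515983e-06]), 'eef_pos': array([ 204.22017297, -616.48266995,  230.48079846]), 'eef_rot': array([[-5.53224915e-04,  3.14416717e-01, -9.49284900e-01],
       [ 1.64580541e-03, -9.49283474e-01, -3.14417203e-01],
       [-9.99998493e-01, -1.73628166e-03,  7.69853471e-06]]), 'force': array([-0.67252185,  0.27135718, -0.25805808]), 'moment': array([0.00636525, 0.06157344, 0.01056453]), 'opening': 0.9997831885637402}
```

View pics/scene0.png

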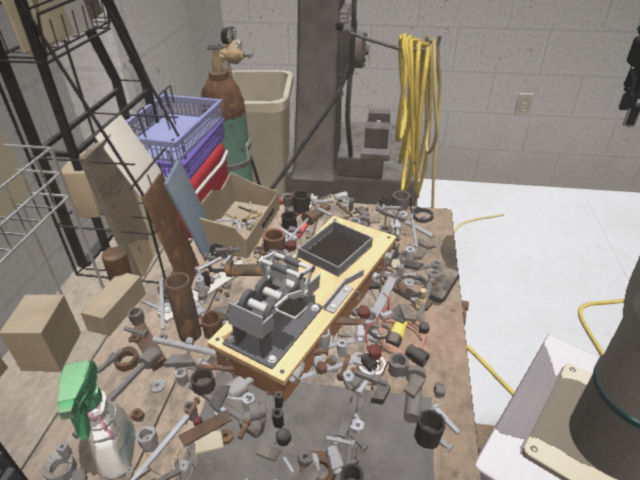

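View pics/top0.png

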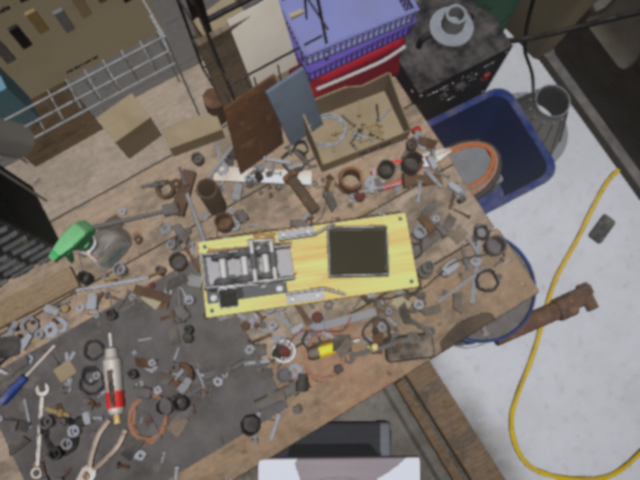

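The top view shows the yellow deck (corners about (200,240), (403,213), (418,288), (206,316)), the tray at (358,250) and the black pad at (229,298). Next I measure them.

```bash
python3 - <<'E'
from h import *
f=np.load('/tmp/top0.npz');p,d=f['p'],f['d'];W=world('top',d)
hsv=cv2.cvtColor(p,cv2.COLOR_BGR2HSV)
x=W.reshape(-1,3)
roi=np.zeros((480,640),bool);roi[205:325,190:425]=1
ym=cv2.inRange(hsv,(15,60,120),(35,255,255))>0
m=roi&ym&(abs(W[...,2]-70)<8)
print('deck',m.sum(),np.median(W[m],0))
n,lab,st,c=cv2.connectedComponentsWithStats(m.astype(np.uint8));k=1+st[1:,4].argmax();print(st[k])
P=W[lab==k][:,:2].astype(np.float32)
r=cv2.minAreaRect(P);print('rect',r);B=cv2.boxPoints(r);print(B)
# deck axis : long edge
c0=np.array(r[0])
e=[(B[1]-B[0]),(B[2]-B[1])];L=max(e,key=np.linalg.norm);fy=L/np.linalg.norm(L)
if fy[1]>0: fy=-fy
fx=np.array([fy[1],-fy[0]]); # x cross: fx x fy=+z
if fx[0]*fy[1]-fx[1]*fy[0]<0: fx=-fx
O=c0-75*fy
print('fx',fx,'fy',fy,'O',O)
F=np.stack([(W[...,:2]-O)@fx,(W[...,:2]-O)@fy,W[...,2]],-1)
np.savez('/tmp/F.npz',O=O,fx=fx,fy=fy)
# tray rim
t=roi&(F[...,1]>100)&(F[...,1]<284)&(abs(F[...,0])<75)&(W[...,2]>85)&(W[...,2]<104)
T=cv2.minAreaRect(F[t][:,:2].astype(np.float32));print('tray rim feeder',T,np.median(W[t][:,2]))
t2=roi&(F[...,1]>100)&(F[...,1]<284)&(abs(F[...,0])<75)&(p.max(2)<100)
print('dark',cv2.minAreaRect(F[t2][:,:2].astype(np.float32)))
# pad
for lo in (150,):
  t=roi&(F[...,0]>38)&(F[...,0]<80)&(F[...,1]<40)&(F[...,1]>-130)&(W[...,2]>lo)&(W[...,2]<180)
  print('pad',t.sum(),F[t].mean(0),F[t].min(0),F[t].max(0),W[t].mean(0))
# height map along pad x column
for a in range(40,80,8):
  print(a,[int(np.median(F[roi&(abs(F[...,0]-a)<4)&(abs(F[...,1]-b)<4)][:,2])) if (roi&(abs(F[...,0]-a)<4)&(abs(F[...,1]-b)<4)).any() else None for b in range(-130,100,10)])
cv2.imwrite('pics/crop.png',cv2.resize(p[195:325,180:430],None,fx=3,fy=3,interpolation=cv2.INTER_CUBIC))
s=np.load('/tmp/scene0.npz')['p'];cv2.imwrite('pics/crops.png',cv2.resize(s[200:400,190:410],None,fx=3,fy=3,interpolation=cv2.INTER_CUBIC))
E
```

```text
deck 7347 [517.31857483  29.66631532  69.26800692]
[ 198  212  221   89 6157]
rect ((525.1983642578125, 57.832183837890625), (153.0349578857422, 420.62884521484375), 7.924052715301514)
[[ 420.41748  255.58974]
 [ 478.40552 -161.02281]
 [ 629.97925 -139.92537]
 [ 571.9912   276.6872 ]]
fx [-0.9904517  -0.13786034] fy [ 0.13786034 -0.9904517 ] O [514.85883808 132.11605835]
tray rim feeder ((3.093292236328125, 166.61045837402344), (135.81146240234375, 142.02383422851562), 84.68563842773438) 92.24644231896093
dark ((9.103771209716797, 174.90139770507812), (114.35948944091797, 130.4552001953125), 84.80670928955078)
pad 477 [ 53.29355647 -65.87865491 166.89562955] [ 38.00535989 -93.90341591 150.46542594] [ 74.59593209  18.3325568  179.82875562] [452.99209281 190.01861389 166.89562955]
40 [71, 78, 77, None, 168, 167, 164, 119, 79, 77, 141, 141, 141, 142, 162, 77, 70, 69, 69, 70, 69, 69, 69]
48 [70, 75, 74, None, 169, 168, 164, 75, 74, 74, 72, 75, 74, 74, 75, 73, 69, 69, 69, 70, 69, 69, 69]
56 [70, 69, 69, None, 170, 168, 166, 71, 69, 68, 68, 68, 68, 70, 70, 68, 76, 74, 73, 76, 77, 76, 77]
64 [68, 70, 70, 69, 167, 167, 164, 71, 69, 70, 68, 68, 69, 69, 69, 70, 73, 73, 71, 72, 71, 74, 72]
72 [65, 68, 70, 68, 72, 70, 70, 68, 67, 67, 65, 69, 68, 68, 68, 66, 66, 69, 69, 68, 68, 68, 68]
```

```bash
ls -la pics
```

```text
total 1860
drwxr-xr-x 2 agent agent   4096 Dec  7 15:22 .
drwxr-xr-x 3 agent agent   4096 Dec  7 15:20 ..
-rw-r--r-- 1 agent agent 317294 Dec  7 15:22 crop.png
-rw-r--r-- 1 agent agent 565154 Dec  7 15:22 crops.png
-rw-r--r-- 1 agent agent 526363 Dec  7 15:20 scene0.png
-rw-r--r-- 1 agent agent 479478 Dec  7 15:20 top0.png
```

View pics/crop.png

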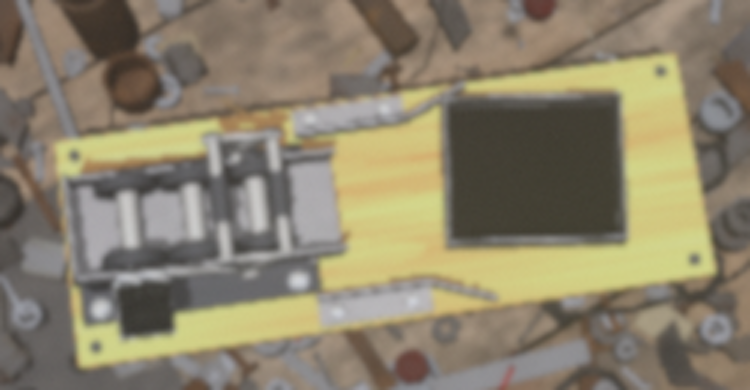

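View pics/crops.png

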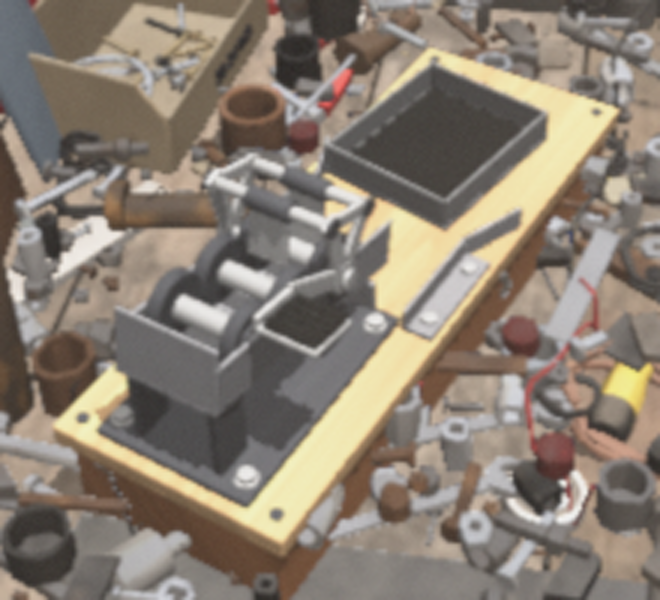

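Crop (3x, offset 180,195): the tray's outer corners are near (446,96), (621,93), (626,240), (447,244) and the pad near (146,307). I cast rays at rim height 94 and pad height 169.

```bash
cat >> h.py <<'E'
def ray(n,uv,z):
    m=env.camera_model(n);K=np.array(m['K'],float);T=np.array(m['world_from_camera'],float)
    r=cv2.undistortPoints(np.array(uv,float).reshape(-1,1,2),K,np.array([m['k1'],0,0,0,0.]))[:,0]
    v=np.c_[r,np.ones(len(r))]@T[:3,:3].T
    return T[:3,3]+v*((z-T[2,3])/v[:,2])[:,None]
try:
    _f=np.load('/tmp/F.npz');O,fx,fy=_f['O'],_f['fx'],_f['fy']
    toF=lambda P:np.stack([(P[...,:2]-O)@fx,(P[...,:2]-O)@fy],-1)
    toW=lambda a,b:O+a*fx+b*fy
except Exception: pass
E
python3 - <<'E'
from h import *
q=np.array([[446,96],[621,93],[626,240],[447,244]])
t=toF(ray('top',q/3+[180-.33,195-.33],94));print(t,t.mean(0));
print('deck corners',toF(ray('top',np.array([[55,143],[677,53],[716,272],[79,367]])/3+[179.67,194.67],70)))
print('ang',np.arctan2(*( (t[0]-t[1]))),np.arctan2(*((t[3]-t[2]))))
print('pad',toF(ray('top',np.array([[120,283],[171,282],[174,332],[121,335]])/3+[179.67,194.67],169)))
f=np.load('/tmp/top0.npz');W=world('top',f['d']);F=toF(W)
g=(W[...,2]>155)&(abs(F[...,0]-57)<24)&(abs(F[...,1]+80)<25);print('pad d',g.sum(),F[g].mean(0),F[g].min(0),F[g].max(0))
dk=(f['p'].max(2)<70)&g;print(F[dk].mean(0),F[dk].min(0),F[dk].max(0),np.median(W[dk],0))
# guides
gd=(W[...,2]>78)&(W[...,2]<95)&(F[...,1]>20)&(F[...,1]<100)&(abs(F[...,0])>48)&(abs(F[...,0])<80)
for s in(1,-1):
  k=gd&(F[...,0]*s>0);print('guide',k.sum(),F[k].mean(0))
print(fx,fy,O)
E
```

```text
[[-61.47475671 125.12675987]
 [-46.86307394 238.51354097]
 [ 49.25982093 225.24207205]
 [ 35.03233546 111.08524697]] [ -6.01141857 174.99190497]
deck corners [[ -73.09365055 -134.40256118]
 [ -73.79654355  284.12769189]
 [  75.46247102  283.44462596]
 [  76.28525313 -135.08857201]]
ang -3.0134331221669024 -3.0176009450750754
pad [[ 40.99909017 -89.40033931]
 [ 44.82919079 -59.14779387]
 [ 74.7939301  -61.00932905]
 [ 71.99532791 -92.41478815]]
pad d 428 [ 54.75518636 -76.09131994] [ 35.16370799 -93.90341591] [ 74.59593209 -55.1386603 ]
[ 57.88767059 -76.17229529] [ 44.60152012 -89.90638485] [ 71.25667492 -61.18532474] [447.44813287 199.64517121 168.08992841]
guide 79 [55.59601078 63.21801289]
guide 88 [-54.26477475  61.58176209]
[-0.9904517  -0.13786034] [ 0.13786034 -0.9904517 ] [514.85883808 132.11605835]
```

Tray centre is at feeder (-6, 175): 88 mm out, about 0.125 rad askew, measured size 97x115. The pad is at (57.5, -76), z 168. All of this agrees with the description. I will push with half-open fingers, jaw axis along feeder x, which gives two contacts that square the tray.

```bash
cat >> h.py <<'E'
def go(a,b,z):
    """shift (m, tool axes) and turn to reach feeder (a,b), height z, jaw axis = -fx"""
    s=env.observe();R=s['eef_rot'];p=s['eef_pos']
    t=np.r_[toW(a,b),z]
    sh=R.T@(t-p)/1000
    y=R.T@np.r_[-fx,0];turn=np.arctan2(y[2],y[1])
    print('shift',np.round(sh,4),'turn',round(turn,4),'| at feeder',np.round(toF(p),1),'z',round(p[2],1),'t',s['t'],'F(fx,fy,z)',np.round([s['force'][:2]@fx,s['force'][:2]@fy,s['force'][2]],1),'op',round(s['opening'],2),'tilt',np.round(R[2,:],3))
E
python3 - <<'E'
from h import *
go(-2,275,200)
f=np.load('/tmp/top0.npz');W=world('top',f['d']);F=toF(W)
# max heights near gate
for b in range(-120,60,10):
  print(b,[int(W[(abs(F[...,0]-a)<6)&(abs(F[...,1]-b)<6)][:,2].max(initial=0)) for a in range(-40,80,10)])
E
```

```text
shift [ 0.0311 -0.3421 -0.4826] turn -1.3893 | at feeder [410.9 698.6] z 230.5 t 0.1 F(fx,fy,z) [ 0.6 -0.4 -0.3] op 1.0 tilt [-1.    -0.002  0.   ]
-120 [0, 166, 167, 169, 168, 167, 168, 168, 84, 83, 73, 75]
-110 [0, 166, 167, 169, 168, 167, 168, 168, 84, 84, 73, 74]
-100 [0, 158, 158, 128, 129, 130, 157, 158, 77, 0, 70, 74]
-90 [0, 162, 162, 151, 150, 150, 163, 170, 173, 173, 174, 174]
-80 [0, 166, 166, 152, 152, 151, 166, 167, 171, 174, 172, 172]
-70 [0, 162, 162, 143, 143, 148, 161, 168, 170, 171, 170, 169]
-60 [0, 152, 152, 124, 122, 122, 153, 168, 170, 170, 168, 168]
-50 [0, 156, 158, 144, 145, 146, 159, 159, 167, 80, 75, 73]
-40 [0, 155, 158, 145, 142, 145, 159, 159, 160, 79, 72, 75]
-30 [183, 182, 182, 184, 185, 185, 184, 181, 183, 81, 73, 75]
-20 [186, 186, 185, 187, 185, 189, 184, 183, 187, 80, 73, 75]
-10 [180, 178, 151, 139, 136, 137, 151, 178, 180, 79, 75, 75]
0 [178, 177, 150, 139, 139, 165, 151, 174, 176, 79, 75, 75]
10 [175, 174, 173, 176, 175, 177, 175, 173, 175, 82, 73, 74]
20 [175, 172, 171, 174, 174, 173, 171, 169, 172, 87, 87, 74]
30 [75, 130, 107, 107, 107, 107, 106, 132, 78, 87, 89, 79]
40 [73, 130, 105, 104, 104, 105, 104, 129, 75, 90, 90, 77]
50 [77, 126, 99, 102, 101, 99, 102, 126, 75, 89, 89, 76]
```

>>> drive_tool(
  rows=[0.0,-0.02,-0.03,-0.08,0.005,-0.05,-0.07,-0.16,0.01,-0.08,-0.11,-0.26,0.015,-0.11,-0.155,-0.36,0.02,-0.14,-0.2,-0.46,0.02,-0.17,-0.24,-0.56,0.02,-0.19,-0.27,-0.64,0.02,-0.2,-0.28,-0.68],
  grip=0,
)

```text
t: 1.1
eef_pos: [408.5, -336.5, 210.7]
eef_rot: [[-0.0, 0.844, -0.536], [0.003, -0.536, -0.844], [-1.0, -0.002, -0.002]]
force: [-0.4, 0.4, 0.4]
opening: 0.5
```

```bash
python3 -c "
from h import *
go(-2,275,180)"
```

```text
shift [ 0.0311  0.0181 -0.2443] turn -0.7044 | at feeder [170.  449.5] z 210.7 t 1.1 F(fx,fy,z) [ 0.3 -0.4  0.4] op 0.5 tilt [-1.    -0.002 -0.002]
```

>>> drive_tool(
  rows=[0.0,0.002,-0.03,-0.09,0.005,0.005,-0.065,-0.18,0.01,0.007,-0.1,-0.28,0.015,0.01,-0.14,-0.38,0.02,0.013,-0.18,-0.48,0.025,0.016,-0.215,-0.58,0.03,0.018,-0.24,-0.67,0.031,0.018,-0.244,-0.704],
)

```text
t: 2.1
eef_pos: [554.8, -139.5, 179.6]
eef_rot: [[-0.001, 0.99, 0.141], [0.003, 0.141, -0.99], [-1.0, -0.001, -0.003]]
force: [-1.1, -0.1, 0.5]
opening: 0.502
```

```bash
python3 -c "
from h import *
go(-2,275,77)
for n in('scene','top'): snap(n,n+'1')"
```

```text
shift [ 0.1026 -0.      0.0008] turn 0.0027 | at feeder [ -2.1 274.5] z 179.6 t 2.1 F(fx,fy,z) [ 1.1 -0.1  0.5] op 0.5 tilt [-1.    -0.001 -0.003]
```

View pics/scene1.png

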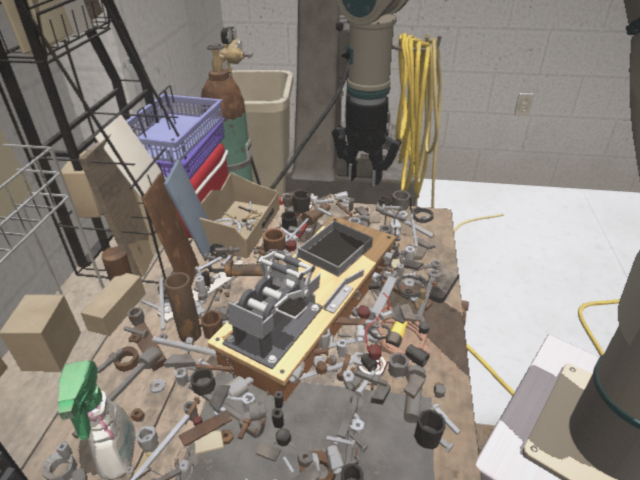

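The fingers at (352,180) and (377,182) hang above the deck's outer end, clear of the tray at (335,246). Now I go down beside it.

>>> drive_tool(
  rows=[0.02,0,0,0,0.04,0,0,0,0.06,0,0,0,0.08,0,0,0,0.092,0,0,0,0.098,0,0,0,0.102,0,0,0,0.102,0,0,0],
)

```text
t: 3.2
eef_pos: [553.7, -141.2, 77.9]
eef_rot: [[-0.001, 0.991, 0.136], [0.002, 0.136, -0.991], [-1.0, -0.001, -0.002]]
force: [0.3, 0.3, 0.0]
opening: 0.499
```

```bash
python3 -c "
from h import *
go(-2,250,77)
for n in('scene','top'):
  p,d=snap(n,n+'2')
  if n=='scene': cv2.imwrite('pics/c2.png',cv2.resize(p[100:300,230:450],None,fx=3,fy=3))"
```

```text
shift [ 0.001   0.0012 -0.0261] turn -0.0014 | at feeder [ -0.8 276.1] z 77.9 t 3.2 F(fx,fy,z) [-0.4 -0.2  0. ] op 0.5 tilt [-1.    -0.001 -0.002]
```

View pics/c2.png

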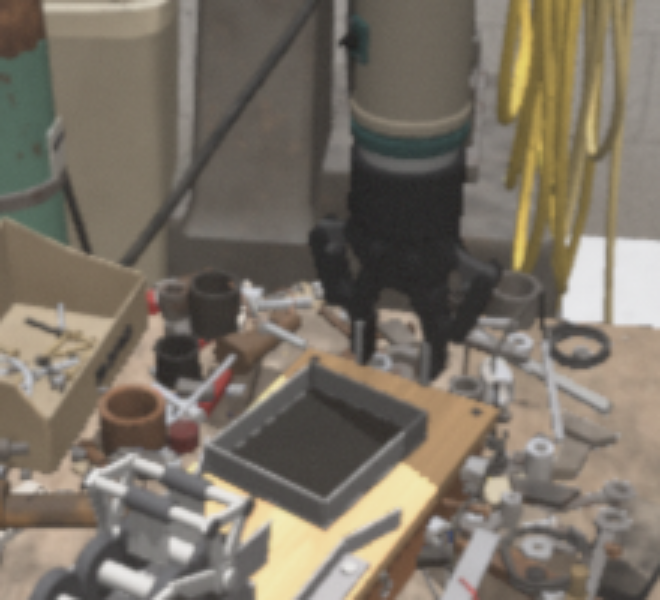

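The fingers stand behind the tray's outer wall at tray height (crop (365,345) and (435,365)). Pushing, 70 mm to start.

>>> drive_tool(
  rows=[0.001,0.001,-0.008,0,0.001,0.001,-0.018,0,0.001,0.001,-0.028,0,0.001,0.001,-0.038,0,0.001,0.001,-0.048,0,0.001,0.001,-0.058,0,0.001,0.001,-0.067,0,0.001,0.001,-0.07,0],
)

```text
t: 4.3
eef_pos: [545.1, -71.0, 77.4]
eef_rot: [[-0.001, 0.99, 0.138], [0.002, 0.138, -0.99], [-1.0, -0.001, -0.002]]
force: [0.6, -3.1, 0.6]
opening: 0.497
```

```bash
python3 -c "
from h import *
go(-2,157,77)
for n in('scene','top'):
  p,d=snap(n,n+'3')
  if n=='scene': cv2.imwrite('pics/c3.png',cv2.resize(p[100:300,230:450],None,fx=3,fy=3))"
```

```text
shift [ 0.0004  0.     -0.0483] turn -0.0002 | at feeder [ -2.  205.3] z 77.4 t 4.3 F(fx,fy,z) [-0.1  3.2  0.6] op 0.5 tilt [-1.    -0.001 -0.002]
```

View pics/c3.png

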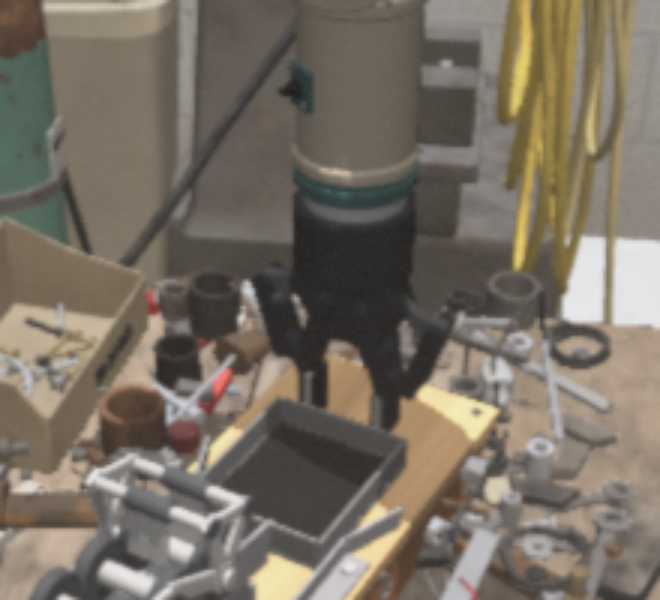

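Contact at 3 N. The tray (corner at crop (318,535)) is squaring up and entering the guides. Pushing on.

>>> drive_tool(
  rows=[0,0,-0.006,0,0,0,-0.013,0,0,0,-0.02,0,0,0,-0.026,0,0,0,-0.032,0,0,0,-0.037,0,0,0,-0.04,0,0,0,-0.041,0],
)

```text
t: 5.4
eef_pos: [539.3, -29.9, 77.3]
eef_rot: [[-0.002, 0.99, 0.138], [0.002, 0.138, -0.99], [-1.0, -0.001, -0.003]]
force: [-0.0, -2.0, -1.2]
opening: 0.501
```

```bash
python3 -c "
from h import *
go(-2,157,77)"
```

```text
shift [ 0.0003  0.0001 -0.0069] turn -0.0002 | at feeder [ -1.9 163.9] z 77.3 t 5.4 F(fx,fy,z) [ 0.3  2.  -1.2] op 0.5 tilt [-1.    -0.001 -0.003]
```

>>> drive_tool(
  rows=[0,0,-0.001,0,0,0,-0.002,0,0,0,-0.003,0,0,0,-0.004,0,0,0,-0.005,0,0,0,-0.006,0,0,0,-0.007,0,0,0,-0.008,0],
)

```text
t: 6.4
eef_pos: [538.2, -22.4, 77.3]
eef_rot: [[-0.002, 0.991, 0.137], [0.002, 0.137, -0.991], [-1.0, -0.001, -0.002]]
force: [-0.4, -3.6, -1.6]
opening: 0.498
```

```bash
python3 -c "
from h import *
go(-2,157,77)
for n in('scene','top'):
  p,d=snap(n,n+'4')
  cv2.imwrite('pics/c4%s.png'%n,cv2.resize(p[180:340,190:430],None,fx=3,fy=3))"
```

```text
shift [0.0003 0.0002 0.0007] turn -0.0005 | at feeder [ -1.8 156.3] z 77.3 t 6.4 F(fx,fy,z) [ 0.9  3.5 -1.6] op 0.5 tilt [-1.    -0.001 -0.002]
```

View pics/c4scene.png

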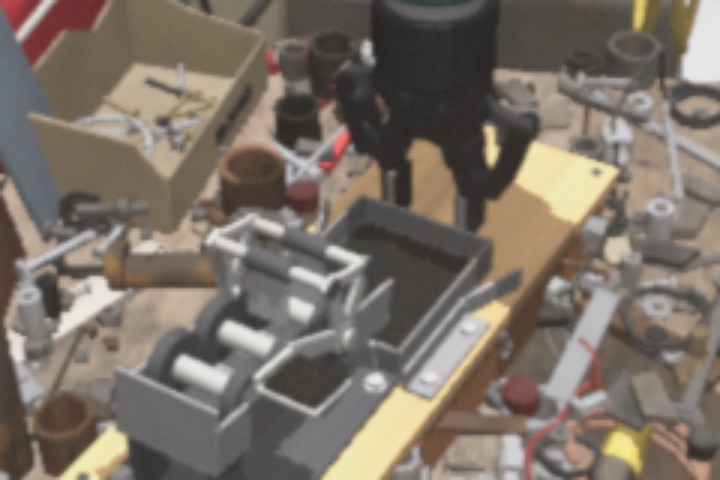

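View pics/c4top.png

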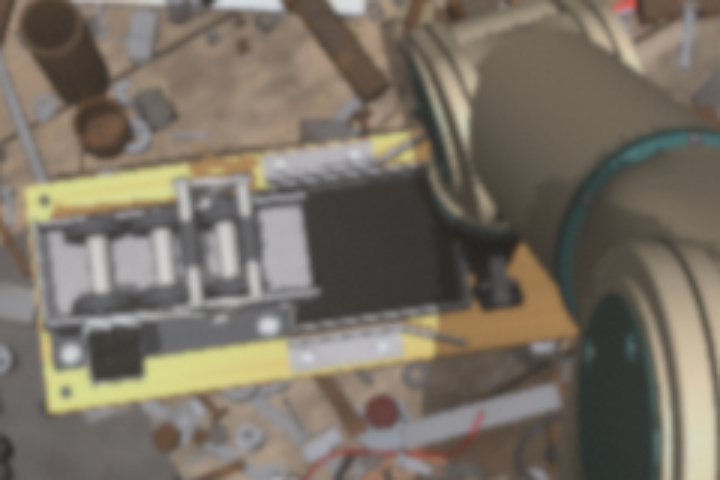

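The tray is square between the guides. Its outer corner on the robot side is at top crop (468,302); I compute where that lies, then press against the stop until the force rises.

```bash
python3 -c "
from h import *
print(toF(ray('top',np.array([[468,302],[451,262]])/3+[189.67,179.67],94)))"
```

```text
[[ 48.12101645 142.14673957]
 [ 20.86910253 135.37378605]]
```

>>> drive_tool(
  rows=[0,0,-0.001,0,0,0,-0.002,0,0,0,-0.003,0,0,0,-0.004,0,0,0,-0.005,0,0,0,-0.006,0,0,0,-0.006,0,0,0,-0.006,0],
)

```text
t: 7.5
eef_pos: [538.1, -22.4, 77.5]
eef_rot: [[-0.001, 0.991, 0.134], [-0.005, 0.134, -0.991], [-1.0, -0.002, 0.005]]
force: [3.0, -13.7, -1.1]
opening: 0.497
```

```bash
python3 -c "
from h import *
go(-2,150,77)"
```

```text
shift [ 0.0005  0.0003 -0.0062] turn -0.0038 | at feeder [ -1.7 156.2] z 77.5 t 7.5 F(fx,fy,z) [-1.1 14.  -1.1] op 0.5 tilt [-1.    -0.002  0.005]
```

The tool stopped at y 156 while the force rose to 14 N, so the tray is on the stop. I back off, then lift.

>>> drive_tool(
  rows=[0,0,0.003,0,0,0,0.01,0,0,0,0.02,0,0,0,0.03,0,-0.02,0,0.035,0,-0.06,0,0.035,0,-0.105,0,0.035,0,-0.14,0,0.035,0],
)

```text
t: 8.5
eef_pos: [543.2, -56.7, 219.5]
eef_rot: [[0.0, 0.991, 0.134], [-0.005, 0.134, -0.991], [-1.0, -0.0, 0.005]]
force: [-0.8, 0.2, 0.1]
opening: 0.501
```

```bash
python3 -c "
from h import *
go(60,-78,230)"
```

```text
shift [-0.0117 -0.0631 -0.2686] turn -0.0041 | at feeder [ -2.  190.9] z 219.5 t 8.5 F(fx,fy,z) [ 0.7 -0.3  0.1] op 0.5 tilt [-1.    -0.     0.005]
```

>>> drive_tool(
  rows=[-0.005,-0.025,-0.01,0,-0.01,-0.05,-0.04,0,-0.012,-0.063,-0.08,0,-0.012,-0.063,-0.125,0,-0.012,-0.063,-0.175,0,-0.012,-0.063,-0.22,0,-0.012,-0.063,-0.255,0,-0.012,-0.063,-0.268,-0.004],
  grip=-1,
)

```text
t: 9.5
eef_pos: [444.4, 202.5, 230.4]
eef_rot: [[0.001, 0.99, 0.141], [-0.004, 0.141, -0.99], [-1.0, 0.0, 0.004]]
force: [1.2, -0.2, -0.7]
opening: 0.003
```

```bash
python3 -c "
from h import *
go(60,-79,180)
for n in('scene','top'):
  p,d=snap(n,n+'5')
  cv2.imwrite('pics/c5%s.png'%n,cv2.resize(p[180:340,190:430],None,fx=3,fy=3))"
```

```text
shift [0.0504 0.     0.0002] turn 0.0034 | at feeder [ 60.  -79.4] z 230.4 t 9.5 F(fx,fy,z) [-1.2  0.3 -0.7] op 0.0 tilt [-1.     0.     0.004]
```

View pics/c5scene.png

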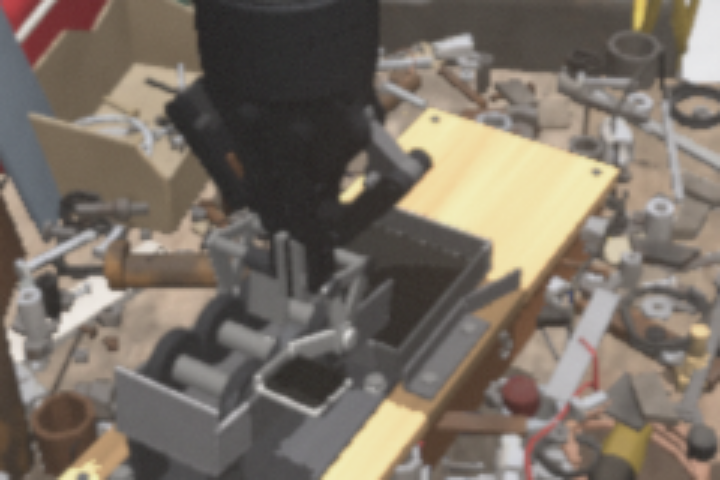

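View pics/c5top.png

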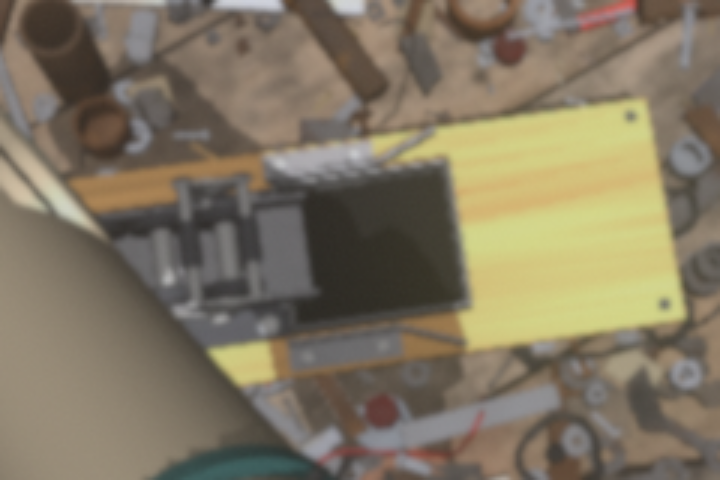

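The tray is fully visible: outer corners at crop (447,161) and (468,304). I measure it against home. The shut fingers are above the pad.

```bash
python3 -c "
from h import *
print(toF(ray('top',np.array([[447,161],[468,304]])/3+[189.67,179.67],94)))
W=world('top',np.load('/tmp/top5.npz')['d']);F=toF(W)
m=(W[...,2]>84)&(W[...,2]<100)&(F[...,1]>125)&(F[...,1]<170)&(abs(F[...,0])<45);print(m.sum(),np.percentile(F[m],[5,50,95],axis=0))"
```

```text
[[-45.3236925  143.07580118]
 [ 49.39799001 141.94508484]]
84 [[-4.10345307e+01  1.42640196e+02]
 [ 5.61180793e-02  1.43850810e+02]
 [ 3.83428818e+01  1.45526282e+02]]
```

The outer edge is at y about 143-145 (146 expected, and edges measure about 2 mm short), skew about 0.01 rad: home. Now down to the pad.

>>> drive_tool(
  rows=[0.01,0,0,0,0.025,0,0,0,0.038,0,0,0,0.047,0,0,0,0.053,0,0,0,0.057,0,0,0,0.061,0,-0.001,0,0.064,0,-0.001,0],
)

```text
t: 10.6
eef_pos: [444.7, 203.0, 166.6]
eef_rot: [[0.001, 0.99, 0.14], [-0.003, 0.14, -0.99], [-1.0, 0.001, 0.003]]
force: [-2.2, 1.8, 5.3]
opening: -0.002
```

```bash
python3 -c "
from h import *
go(60,-85,135)"
```

```text
shift [ 0.0316 -0.0003 -0.0052] turn 0.0025 | at feeder [ 59.7 -79.9] z 166.6 t 10.6 F(fx,fy,z) [ 2.  -2.1  5.3] op -0.0 tilt [-1.     0.001  0.003]
```

Contact at 5.3 N. Pressing along the pad's arc.

>>> drive_tool(
  rows=[0.006,0,-0.001,0,0.012,0,-0.002,0,0.018,0,-0.003,0,0.024,0,-0.004,0,0.029,0,-0.005,0,0.033,0,-0.005,0,0.035,0,-0.005,0,0.036,0,-0.005,0],
)

```text
t: 11.6
eef_pos: [444.1, 210.0, 131.6]
eef_rot: [[0.003, 0.99, 0.142], [-0.0, 0.142, -0.99], [-1.0, 0.003, 0.001]]
force: [-4.3, 3.3, 17.5]
opening: 0.0
```

```bash
python3 -c "
from h import *
go(60,-85,131)"
```

```text
shift [ 0.0006 -0.0007  0.0019] turn 0.0039 | at feeder [ 59.4 -86.9] z 131.6 t 11.6 F(fx,fy,z) [ 3.8 -3.9 17.5] op 0.0 tilt [-1.     0.003  0.001]
```

17.5 N at z 131.6, so the pad is on its stop. I hold it down.

>>> drive_tool(
  rows=[0.002,0,0,0,0.002,0,0,0,0.002,0,0,0,0.002,0,0,0,0.002,0,0,0,0.002,0,0,0,0.002,0,0,0,0.002,0,0,0],
)

```text
t: 12.6
eef_pos: [444.1, 210.1, 131.3]
eef_rot: [[0.004, 0.99, 0.142], [-0.001, 0.142, -0.99], [-1.0, 0.004, 0.001]]
force: [-5.6, -1.2, 21.8]
opening: -0.0
```

>>> drive_tool(
  rows=[0.002,0,0,0,0.002,0,0,0,0.002,0,0,0,0.002,0,0,0,0.002,0,0,0,0.002,0,0,0,0.002,0,0,0,0.002,0,0,0],
)

```text
t: 13.6
eef_pos: [444.2, 210.2, 131.2]
eef_rot: [[0.006, 0.99, 0.142], [-0.001, 0.142, -0.99], [-1.0, 0.005, 0.002]]
force: [-5.9, -1.4, 23.6]
opening: 0.003
```

```bash
python3 -c "
from h import *
go(60,-85,131)
for n in('scene','top'):
  p,d=snap(n,n+'6')
  cv2.imwrite('pics/c6%s.png'%n,cv2.resize(p[180:340,190:430],None,fx=3,fy=3))"
```

```text
shift [ 0.0002 -0.0008  0.0021] turn 0.0042 | at feeder [ 59.3 -87.1] z 131.2 t 13.6 F(fx,fy,z) [ 6.   0.6 23.6] op 0.0 tilt [-1.     0.005  0.002]
```

View pics/c6scene.png

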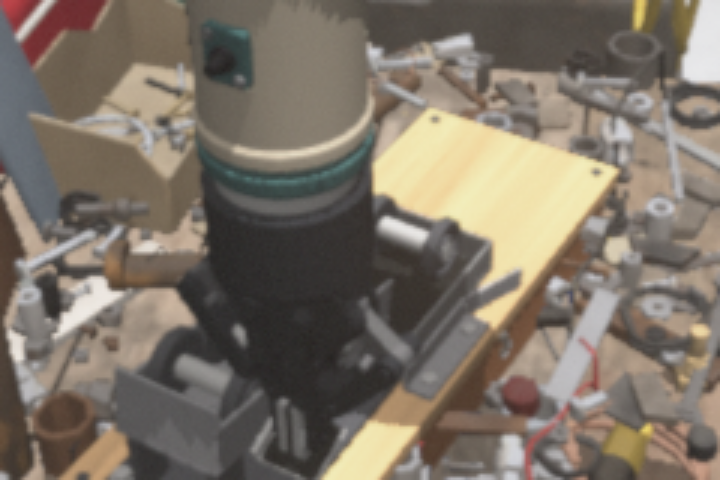

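View pics/c6top.png

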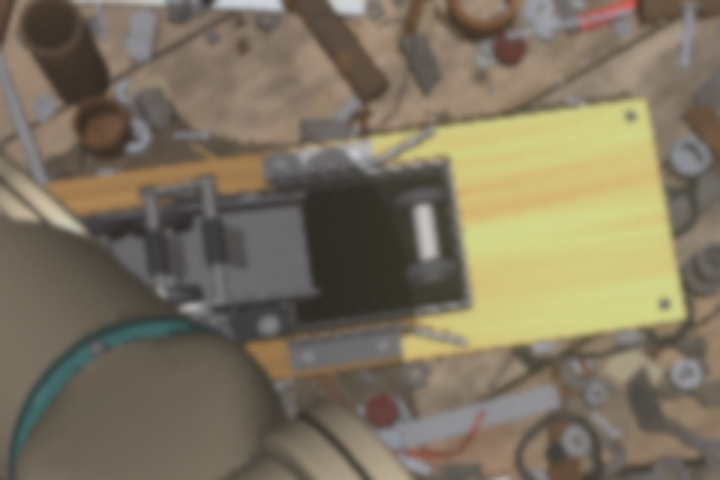

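Roller 1 lies in the tray against the outer wall (top crop (425,232), scene (403,230)), with the lever still down at 23.6 N. I release it smoothly along the arc.

>>> drive_tool(
  rows=[-0.004,0,0,0,-0.01,0,0.001,0,-0.016,0,0.002,0,-0.022,0,0.003,0,-0.028,0,0.004,0,-0.035,0,0.005,0,-0.045,0,0.005,0,-0.06,0,0.005,0],
)

```text
t: 14.7
eef_pos: [444.3, 205.6, 191.7]
eef_rot: [[0.005, 0.99, 0.142], [-0.001, 0.142, -0.99], [-1.0, 0.005, 0.001]]
force: [-0.0, -0.4, 0.7]
opening: -0.001
```

>>> drive_tool(
  rows=[-0.02,0,0,0,-0.04,0,0,0,-0.055,-0.02,0,0,-0.06,-0.06,0,0,-0.06,-0.1,0,0,-0.06,-0.14,0,0,-0.06,-0.17,0,0,-0.06,-0.18,0,0],
)

```text
t: 15.7
eef_pos: [264.7, 180.0, 251.4]
eef_rot: [[0.006, 0.99, 0.144], [-0.001, 0.144, -0.99], [-1.0, 0.006, 0.002]]
force: [-0.1, 0.0, -0.1]
opening: -0.001
```

```bash
python3 -c "
from h import *
go(60,-85,131)
for n in('scene','top'):
  p,d=snap(n,n+'7')
  cv2.imwrite('pics/c7%s.png'%n,cv2.resize(p[180:340,190:430],None,fx=3,fy=3))"
```

```text
shift [ 0.1214  0.1805 -0.0022] turn 0.0063 | at feeder [241.2 -81.9] z 251.4 t 15.7 F(fx,fy,z) [ 0.1 -0.  -0.1] op -0.0 tilt [-1.     0.006  0.002]
```

View pics/c7scene.png

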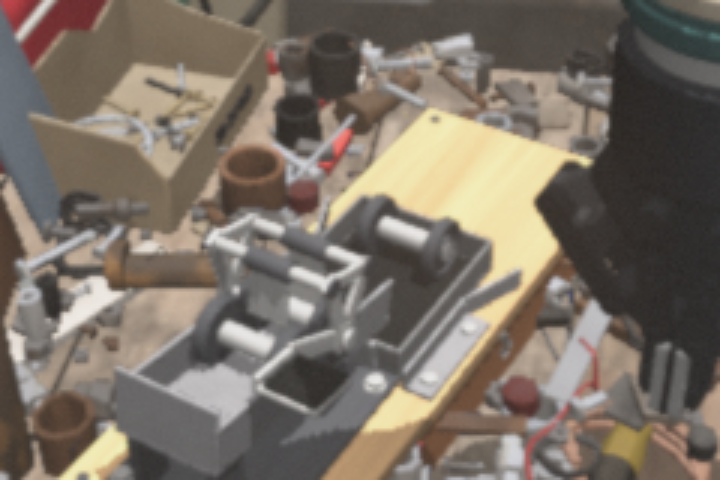

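View pics/c7top.png

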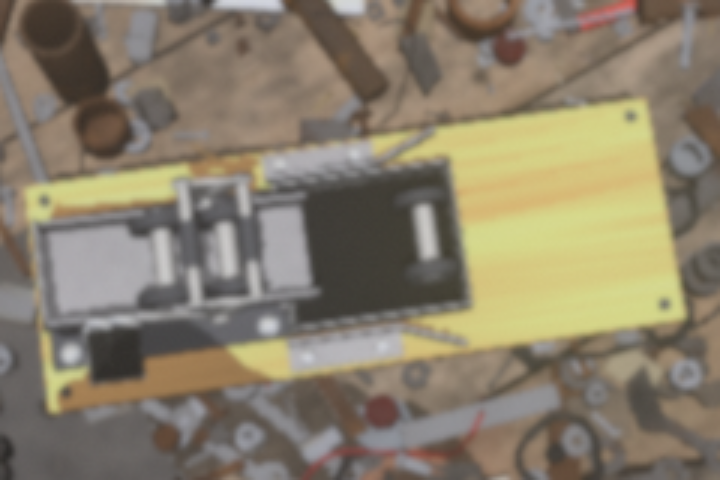

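Roller 2 (225,248) and roller 3 (163,257) sit where rollers 1 and 2 were at the start, and roller 1 is in the tray (427,232). Last numeric check.

```bash
python3 -c "
from h import *
c=lambda q:np.array(q)/3+[189.67,179.67]
print('tray outer',toF(ray('top',c([[447,161],[468,304]]),94)))
print('r1',toF(ray('top',c([[427,232]]),93+7)),'r2,r3 axle',toF(ray('top',c([[225,248],[163,257]]),146)))
a=np.load('/tmp/top0.npz')['d'];d=np.load('/tmp/top7.npz')['d']
W0=world('top',a);W=world('top',d);F=toF(W)
m=(abs(F[...,0]-57)<11)&(abs(F[...,1]+76)<11);print('pad z',np.median(W0[m][:,2]),np.median(W[m][:,2]))
m=(W[...,2]>84)&(W[...,2]<100)&(F[...,1]>135)&(F[...,1]<170)&(abs(F[...,0])<45);print(np.percentile(F[m],[5,50,95],axis=0)[:,1])
g=(abs(F[...,0])<40)&(F[...,1]>-35)&(F[...,1]<25)&(W[...,2]>165);print('gate dz',np.median(W[g][:,2]-W0[g][:,2]))
env.sign_off()"
```

```text
tray outer [[-45.3236925  143.07580118]
 [ 49.39799001 141.94508484]]
r1 [[  0.2911336  122.72263813]] r2,r3 axle [[  0.31902393  -4.47296025]
 [  0.34310821 -42.92856672]]
pad z 167.32133355375709 166.9417898881802
[138.29255868 144.03466198 145.78364428]
gate dz -0.059764549261217326
the job is handed in; nothing more can be done
```

I pushed the tray home with half-open fingers, pressed the lever pad once, let it back up, and handed the job in at about 16 s of the 59 s. No verdict was reported.

- **Tray:** The force rose to 14 N when it met the stop. In the last picture its outer edge was at feeder y 142–144 mm, against 146 mm expected at home. It was about 0.01 rad askew, and my measured edges tend to read about 2 mm short.
- **Lever down:** I held the pad down for just over 2 s. It bottomed at z 131 mm with 17–24 N on it.
- **Roller 1:** It was already in the tray before I released the lever. It now lies on the tray floor in the middle plane, about 36 mm outward of the tray's middle.
- **Lever up:** The pad height is back to within 0.4 mm of its start, and the gate to within 0.1 mm.
- **Rollers 2 and 3:** They sit 38 mm apart, where rollers 1 and 2 sat at the start.
- **Arm:** It is retracted with about 0 N on it.

No check failed. I did not measure the loose items on the bench. The arm stayed above them throughout.

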